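Serve the round roll with the tongs

ROBOT

A 6-joint arm with a two-finger parallel gripper is mounted at the origin on the work surface. World frame = base frame: x ahead of the robot, y to its left, z up, the work surface at z = 0. Lengths are in m, angles in rad, forces in N, time in s.
With the tool pointing down it reaches from about 0.35 to 0.85 m from the base axis. Payload 8.1 kg.
Tool frame: the origin (TCP) lies at the very end of the fingers, on their centre line; the grasp point (between the pads) lies 19 mm behind it (robot.grip_depth is the distance from the TCP to the grasp point, in m); z points along the fingers, y is the line along which they close (so a half turn about z gives the same grasp; the last joint's range is limited). The gripper opens to 93 mm and grips with 3 to 60 N. Pads are 15 mm wide; open, the fingers measure 128 mm over their backs; the gripper's body (75 mm by 188 mm) begins 65 mm behind the grasp point.
Start: joints at [1.131, 0.13, 1.488, -0, 1.523, -0.085], TCP at [0.208, 0.563, 0.219] pointing down, gripper open.
Joint ranges: [-2.96, 2.96], [-0.89, 2.26], [0.02, 2.5], [-1.34, 4.48], [0, 2.73], [-2.66, 2.66]. Speed limits (rad/s): [2.39, 2.39, 2.79, 3.14, 3.14, 3.14].

INTERFACE

Orientations are given as a rotation vector (axis times angle).
In Python, from plant import robot gives the robot as it stands. The module is installed in compiled form; this text tells all that it offers.
- The arm moves only by the shell command python3 -m jog 'ROWS' [FORCE]. ROWS is JSON, a list that holds one entry, the list of rows, each a list of 7 numbers: the turn, a rotation vector about the tool's x, y, z in degrees, then the shift along the tool's x, y, z in cm, then the finger opening in cm, from 0 to 9.3. A call has 1 to 5 rows; each row shifts and turns the commanded pose from where the row before left it, along the tool's axes as they then stand; what a row does not reach is not made up. A row lasts 1/12 s, in which the tool goes at most 41.7 mm and 7.16 degrees, less where a joint would pass 70% of its speed; a pose out of reach is approached as far as the arm can. A call is refused whole if a number of a shift passes 4.17 or a number of a turn 7.16, either way. A call with a gripper value outside its range is refused whole. The fingers move at their own pace and stop on an object; FORCE is the grip in N (left out, the last holds). Time passes only in rows, so rows that do not move let the fingers close. It gives the time, the measured TCP pose, the force and the opening at its end, in the units of the state.
- robot.read_state(): the state, without advancing time (a new reading comes with each control period).
- robot.read_camera(name): name is "scene" or "top" or "wrist"; returns a dict with "img" (400x640x3 uint8, red, green, blue), "fx", "fy", "cx", "cy" (pixels), "extrinsics" (4x4, takes a point from camera to world coordinates). Camera axes: x right, y up, looking along -z (the intrinsics and any distortion apply to the point x, -y, -z); pixel columns grow to the right and rows downward; lengths in m; the calibration is good to about 2 mm. A picture is of the moment at which its call begins. There is no depth.
- robot.close_job(): hands the job in, once; it reports no verdict.
Trained networks look in a picture, given as the dict that the camera call returned (one of the last four; its "shot" number tells which), for a name from the list of things; names that differ only in an ending like _2 or _b are one class to them, and where a whole thing is asked for, a point or a joint stands for the part that bears it (a point fixed in the world has none). Each returns a list of dicts, best first, with "confidence" (0 to 1); they miss things now and then, are a little off and sometimes report something else, mostly with a low value. They report only what shows in the picture. A call takes as long as a camera call.
- robot.masks_of(picture, label): "pixels" (400x640 bool, what is visible of it) and "point" ([column, row] in pixels, amid what is visible of it).
- robot.pinpoint(picture, label): "point" ([column, row] in pixels: a listed point, or the origin of a listed thing).
The state is a dict: "t": time; "q": joint angles; "dq": joint speeds; "joint_torque": joint torques, N m; "tool_pos": TCP position; "orientation": TCP orientation; "force": force on the tool from outside, world axes, zero at the start; "wrist_torque": the same for the moment, N m; "opening": finger opening in m.
Only numpy, scipy, OpenCV 4.12 (cv2) and the standard library are available. Lean on these libraries where they do the work, as an engineer would, in place of code of your own. Each camera call takes 0.05 s, during which the arm holds its last target. There are 200 camera calls.

TASK

Serve the round bread roll in the pantry: pick up the kitchen tongs from the counter, close their tips on the round roll on the bread board, lift it off and carry it over to the small white plate, and finish still holding it in the tongs, still and about a hand's breadth above the middle of the plate, so that it can be taken from you. Touch the roll with nothing but the tongs, do not let it touch the plate, and leave the other two bakes, the plate and everything else on the counter where they are.

Things in the scene. Friction and masses are not known exactly. Their poses are not given: they have to be found in the camera images.
- tongs_grip (a point): Steel kitchen tongs, 120 g, lying on the counter so that the arms open sideways in a V. This point, near their balance point, is midway between the black ribbed grips, 14 mm above the tongs' underside. Grips: 28 mm tall, 74 mm long, 9 mm thick; over the outside 58 mm sprung open, 50 to 54 mm for carrying with open tips, 44 mm when closed on the round roll. x runs to the tips, y across the arms.
- tongs_tips (a point): Midway between the cupped tips of the open tongs, 100 mm ahead of tongs_grip along x, 14 mm above the underside. Cups 42 mm long, 27 mm tall; the gap is 84 mm at their middle, 72 mm at their inturned ends when open; 90 mm wide over all. Grips squeezed evenly, the tips close evenly about the line ahead of the grip point.
- tongs_arm (a joint): Squeeze of the tongs, rad: 0 sprung open (as they lie), 0.05 with grips 52 mm over the outside, 0.12 closed on the round roll, 0.34 tips together. The spring takes 4 N at the grips at first and 9 N at the roll; half of any more presses on the roll: 20 to 30 N in all holds it firmly. The hinge is 115 mm behind tongs_grip, and a hanging loop 45 mm behind that.
- roll_center (a point): The round bread roll, golden brown with a small cross cut on top, 58 mm across, 42 mm high, 45 g (give or take 30%), on the bread board. This point is its centre, 21 mm above its underside; its widest part is 13 to 21 mm above its underside. It is the only round one of the three bakes on the board; which of the three places it has varies.
- board: Fixed dark wooden bread board, 200 mm along its x by 380 mm along its y, 20 mm thick, with a handle 80 mm long at its +y end. The origin is the centre of its underside, on the counter. The three bakes lie in a row along its y, about 125 mm apart, each within 10 mm of the row.
- finger_roll_center (a point): A long finger roll on the board, 120 x 46 mm, 36 mm high, of the same crust; its x axis runs along its length, roughly across the board. The point is its centre, 18 mm above its underside. Leave it where it is.
- croissant_center (a point): A croissant on the board, about 112 x 50 mm, 36 mm high, of the same crust; its long way lies along its own x, roughly across the board. The point is at its middle, 18 mm above its underside. Leave it where it is.
- plate: Loose white side plate, 152 mm across, rim 16 mm high, on the counter. The origin is the centre of its underside.
- jam_jar: Jam jar, 62 mm across, 85 mm high; origin at the centre of its underside. A bystander.
- pepper_mill: Wooden pepper mill, 52 mm across, 121 mm high; origin at the centre of its underside. A bystander.
- mug: Blue mug, 82 mm across, 92 mm high, handle to its +y; origin at the centre of its underside. A bystander.
- egg_cup: Egg in a white egg cup, 48 mm across, 71 mm high; origin at the centre of its underside. A bystander.
- butter_dish: White covered butter dish, 105 x 165 mm, 85 mm high; origin at the centre of its underside. A bystander.
- butter_knife: Butter knife lying flat on the counter on the robot's side of the plate, 200 mm long along its x, 9 mm high; origin at the middle of its length, on the counter. A bystander.

How it is judged:
By the outcome, as a careful person would: the job done as asked, in the order asked, and still so for the second after the job is handed in, while the arm keeps its last pose, push and grip.
It also fails if it takes over 48 s, if anything falls off the work surface, if the arm or the gripper's body presses on something with over 40 N, if the wrist force passes 120 N, or if a joint passes its speed limit or range.

## Working session

There is one attempt and no reset: what is moved stays moved. The work goes in short steps, Python scripts to look and compute and a shell command to move; the robot and the scene stay as the last step left them, time stands still between calls to the robot, and variables do not carry over. Pictures are saved under pics/ and viewed, on a budget of 10 in all, crops included, one or two more only if the job needs it, and the job is handed in when it is done.

```bash
mkdir -p pics
cat > h.py <<'E'
import numpy as np, cv2
from scipy.spatial.transform import Rotation as R
from plant import robot
def ray(p,px):
    E=np.array(p["extrinsics"]); d=np.array([(px[0]-p["cx"])/p["fx"],-(px[1]-p["cy"])/p["fy"],-1.])
    return E[:3,3],E[:3,:3]@d
def at(p,px,z):
    o,d=ray(p,px); return o+d*(z-o[2])/d[2]
def save(p,n): cv2.imwrite("pics/"+n,p["img"][:,:,::-1])
Z=dict(tongs_grip=.014,tongs_tips=.014,roll_center=.041,board=0,finger_roll_center=.038,croissant_center=.038,plate=0,jam_jar=0,pepper_mill=0,mug=0,egg_cup=0,butter_dish=0,butter_knife=0)
E
python3 - <<'E'
from h import *
for c in ["top","scene"]:
    p=robot.read_camera(c); save(p,c+"0.png"); print(c,[k for k in p])
    print(np.array(p["extrinsics"])[:3,3])
    for n,z in Z.items():
        for r in robot.pinpoint(p,n)[:2]:
            print(n,round(r["confidence"],2),np.round(r["point"]),np.round(at(p,r["point"],z),3))
s=robot.read_state();print(s["t"],s["tool_pos"],R.from_rotvec(s["orientation"]).as_matrix().round(3),s["opening"])
a=cv2.imread("pics/top0.png");b=cv2.imread("pics/scene0.png")
E
```

```text
top ['img', 'fx', 'fy', 'cx', 'cy', 'extrinsics', 'shot']
[0.28949798 0.03847973 1.34185976]
tongs_grip 0.83 [393. 239.] [ 0.482 -0.174  0.014]
tongs_tips 0.65 [399. 206.] [ 0.576 -0.191  0.014]
roll_center 0.92 [225. 176.] [0.64  0.3   0.041]
board 0.6 [266. 190.] [0.613 0.186 0.   ]
finger_roll_center 0.63 [268. 182.] [0.626 0.179 0.038]
croissant_center 0.8 [315. 190.] [0.609 0.047 0.038]
plate 0.78 [466. 227.] [ 0.525 -0.381  0.   ]
jam_jar 0.73 [422. 151.] [ 0.747 -0.261  0.   ]
jam_jar 0.39 [392. 242.] [ 0.476 -0.175  0.   ]
pepper_mill 0.59 [374. 158.] [ 0.72  -0.123  0.   ]
mug 0.76 [151. 251.] [0.427 0.496 0.   ]
egg_cup 0.83 [468. 180.] [ 0.663 -0.393  0.   ]
egg_cup 0.32 [314. 193.] [0.607 0.049 0.   ]
butter_dish 0.56 [319. 126.] [0.812 0.041 0.   ]
butter_knife 0.97 [469. 281.] [ 0.375 -0.384  0.   ]
butter_knife 0.58 [154. 251.] [0.427 0.487 0.   ]
scene ['img', 'fx', 'fy', 'cx', 'cy', 'extrinsics', 'shot']
[1.29484593 0.15768255 1.17920583]
tongs_grip 0.55 [267. 175.] [ 0.476 -0.178  0.014]
tongs_tips 0.64 [255. 201.] [ 0.595 -0.192  0.014]
roll_center 0.82 [395. 230.] [0.635 0.299 0.041]
board 0.76 [358. 225.] [0.613 0.18  0.   ]
finger_roll_center 0.6 [356. 218.] [0.61  0.168 0.038]
croissant_center 0.63 [322. 213.] [0.612 0.051 0.038]
plate 0.58 [210. 181.] [ 0.532 -0.381  0.   ]
jam_jar 0.67 [226. 235.] [ 0.735 -0.253  0.   ]
pepper_mill 0.7 [262. 239.] [ 0.728 -0.13   0.   ]
pepper_mill 0.29 [359. 220.] [0.593 0.178 0.   ]
mug 0.58 [448. 196.] [0.436 0.483 0.   ]
egg_cup 0.57 [193. 210.] [ 0.663 -0.396  0.   ]
butter_dish 0.6 [307. 274.] [0.823 0.041 0.   ]
butter_knife 0.67 [220. 148.] [ 0.375 -0.394  0.   ]
1.4 [0.20842372 0.56265588 0.21865645] [[-0.938  0.347  0.   ]
 [ 0.347  0.938  0.   ]
 [-0.     0.    -1.   ]] 0.0930141808998531
```

View pics/top0.png

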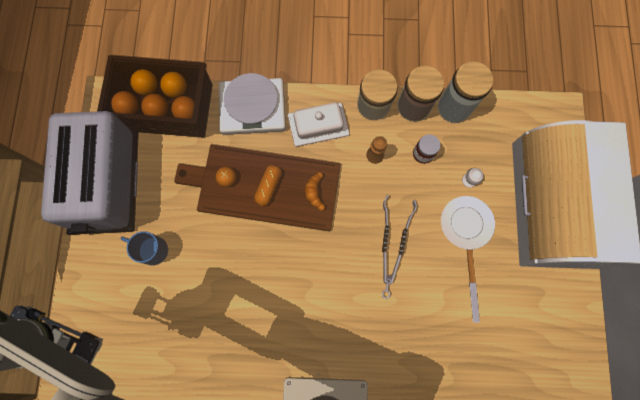

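View pics/scene0.png

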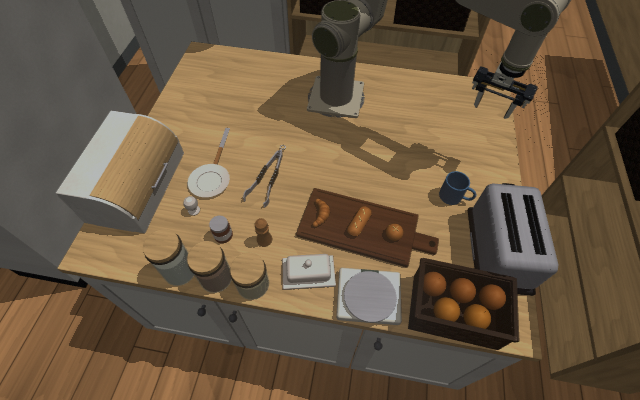

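The round roll is the left one on the board at pixel (226,176), beside the handle. The tongs lie near (395,240) with their tips ahead, and the plate is at (467,222). Both views agree to about 1 cm, so I'll move over the tongs.

```bash
python3 -m jog '[[[0,0,0,-2.55,-2.99,0,9.3],[0,0,0,-2.55,-2.99,0,9.3],[0,0,0,-2.55,-2.99,0,9.3],[0,0,0,-2.55,-2.99,0,9.3],[0,0,0,-2.55,-2.99,0,9.3]]]'
python3 -m jog '[[[0,0,0,-2.55,-2.99,0,9.3],[0,0,0,-2.55,-2.99,0,9.3],[0,0,0,-2.55,-2.99,0,9.3],[0,0,0,-2.55,-2.99,0,9.3],[0,0,0,-2.55,-2.99,0,9.3]]]'
python3 -m jog '[[[0,0,0,-2.55,-2.99,0,9.3],[0,0,0,-2.55,-2.99,0,9.3],[0,0,0,-2.55,-2.99,0,9.3],[0,0,0,-2.55,-2.99,0,9.3],[0,0,0,-2.55,-2.99,0,9.3]]]'
```

```text
t: 1.82
tool_pos: [0.2762, 0.3766, 0.2185]
orientation: [0.553, 3.092, 0.0]
force: [0.2, -0.1, 0.8]
opening: 0.0933
t: 2.23
tool_pos: [0.3439, 0.192, 0.2189]
orientation: [0.553, 3.091, 0.001]
force: [1.2, 0.0, 0.7]
opening: 0.0927
t: 2.65
tool_pos: [0.4116, 0.0072, 0.2191]
orientation: [0.554, 3.091, 0.0]
force: [1.4, 1.7, -0.0]
opening: 0.0929
```

```bash
python3 -m jog '[[[0,0,0,-2.55,-2.99,0,9.3],[0,0,0,-2.55,-2.99,0,9.3],[0,0,0,-2.55,-2.99,0,9.3],[0,0,0,-2.55,-2.99,0,9.3],[0,0,0,-2.5,-2.9,0,9.3]]]'
python3 -m jog '[[[0,0,-5.5,0,0,0,9.3],[0,0,-5.5,0,0,0,9.3],[0,0,0,0,0,0,9.3]]]'
python3 - <<'E'
from h import *
p=robot.read_camera("wrist"); save(p,"w1.png"); s=robot.read_state()
print(np.array(p["extrinsics"]).round(3), s["tool_pos"], s["t"])
for n in ["tongs_grip","tongs_tips"]:
    for r in robot.pinpoint(p,n)[:2]: print(n,round(r["confidence"],2),np.round(r["point"]),np.round(at(p,r["point"],.014),4))
for r in robot.masks_of(p,"tongs_grip")[:1]:
    m=r["pixels"]; print(m.sum()); np.save("m.npy",m)
    w=np.array([at(p,(c,v),.014)[:2] for v,c in np.argwhere(m)]); mu=w.mean(0); u=np.linalg.svd(w-mu,full_matrices=False)[2][0]; print(mu,np.degrees(np.arctan2(u[1],u[0])))
E
```

```text
t: 3.07
tool_pos: [0.4791, -0.1766, 0.2188]
orientation: [0.555, 3.091, -0.0]
force: [0.7, 0.6, 0.7]
opening: 0.093
t: 3.32
tool_pos: [0.4786, -0.1751, 0.2183]
orientation: [-0.251, -3.131, -0.001]
force: [0.5, -0.5, 0.5]
opening: 0.0931
[[ 0.159 -0.944 -0.29   0.397]
 [ 0.987  0.152  0.046 -0.162]
 [ 0.001 -0.294  0.956  0.384]
 [ 0.     0.     0.     1.   ]] [ 0.47867152 -0.17458922  0.21848765] 3.3667
3362
[ 0.44729366 -0.1739923 ] -9.509783532633856
```

View pics/w1.png

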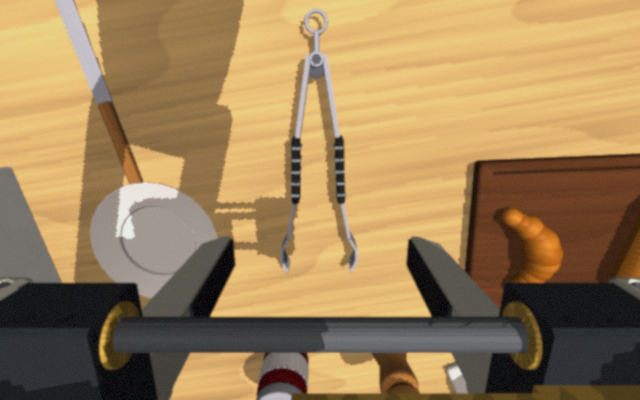

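The wrist view shows the tongs clearly. The hinge is at (316,60), the grips are at columns 296 and 340 over rows 138–202, and the cups are at (285,250) and (352,250).

Run:
```python
from h import *
p=robot.read_camera("wrist")
f=lambda px,z=.014: at(p,px,z)[:2]
h=f((316,60)); g=(f((296,170))+f((340,170)))/2; t=(f((285,250))+f((352,250)))/2
print("hinge",h,"grip",g,"tips",t, "grip len",np.linalg.norm(f((296,138),.02)-f((296,202),.02)),"outer",np.linalg.norm(f((291,170))-f((345,170))))
u=t-h; print("yaw",np.degrees(np.arctan2(u[1],u[0])), np.linalg.norm(g-h),np.linalg.norm(t-g))
u/=np.linalg.norm(u); g2=(g+h+.115*u)/2; print("g2",g2)
s=robot.read_state(); M=R.from_rotvec(s["orientation"]).as_matrix(); print("toolyaw(-x)",np.degrees(np.arctan2(-M[1,0],-M[0,0])))
print("shift cm",(M.T@(np.r_[g2,.006]-s["tool_pos"])*100).round(2), s["t"])
```

```text
hinge [ 0.36615847 -0.15912698] grip [ 0.47931421 -0.17614384] tips [ 0.57637715 -0.19190063] grip len 0.07196381156627733 outer 0.060327321457307494
yaw -8.861229692472994 0.11442812245052249 0.0983335661466131
g2 [ 0.47955004 -0.17649282]
toolyaw(-x) -9.410887403729033
shift cm [-0.11 -0.25 21.29] 3.5667
```

```bash
python3 -m jog '[[[0,0,-0.5,-0.1,-0.25,4,9.3],[0,0,0,0,0,4,9.3],[0,0,0,0,0,4,9.3],[0,0,0,0,0,4,9.3],[0,0,0,0,0,3,9.3]]]' 20
python3 -m jog '[[[0,0,0,0,0,1.5,9.3],[0,0,0,0,0,1.0,9.3],[0,0,0,0,0,0,9.3]]]' 20
python3 - <<'E'
from h import *
p=robot.read_camera("wrist"); save(p,"w2.png"); s=robot.read_state(); print(s["tool_pos"],s["t"],s["force"])
E
```

```text
t: 3.98
tool_pos: [0.4779, -0.1757, 0.0257]
orientation: [-0.243, -3.13, -0.001]
force: [0.1, -0.2, -0.3]
opening: 0.0929
t: 4.23
tool_pos: [0.4786, -0.1762, 0.0023]
orientation: [-0.242, -3.131, -0.001]
force: [0.4, 1.9, -0.5]
opening: 0.093
[ 0.47942665 -0.17663463  0.0036609 ] 4.2833 [0.33795803 0.55564127 1.06896159]
```

View pics/w2.png

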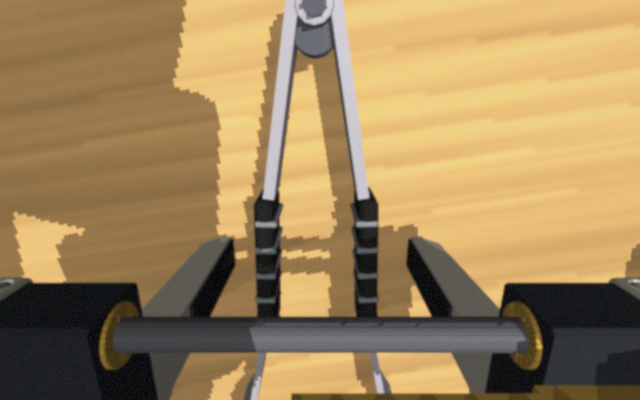

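The fingers straddle the ribbed grips, with the grips' middle at column 316 and the fingers' at 321. I'll close to the carrying width.

```bash
python3 -m jog '[[[0,0,0,0,0,0,5.2],[0,0,0,0,0,0,5.2],[0,0,0,0,0,0,5.2],[0,0,0,0,0,0,5.2],[0,0,0,0,0,0,5.2]]]' 20
python3 -m jog '[[[0,0,0,0,0,0,5.2],[0,0,0,0,0,0,5.2],[0,0,0,0,0,0,5.2]]]' 20
python3 -m jog '[[[0,0,0,0,0,-1,5.2],[0,0,0,0,0,-1.5,5.2],[0,0,0,0,0,-3,5.2],[0,0,0,0,0,0,5.2]]]' 20
python3 - <<'E'
from h import *
p=robot.read_camera("wrist"); save(p,"w3.png"); s=robot.read_state(); print(s["tool_pos"],s["t"],s["force"],s["wrist_torque"],s["opening"])
E
```

```text
t: 4.7
tool_pos: [0.4798, -0.1771, 0.0043]
orientation: [0.242, 3.131, -0.001]
force: [0.1, -0.7, 0.0]
opening: 0.0641
t: 4.95
tool_pos: [0.4797, -0.1772, 0.0041]
orientation: [0.242, 3.132, -0.001]
force: [-1.0, -0.1, 2.5]
opening: 0.0524
t: 5.28
tool_pos: [0.4822, -0.1782, 0.0641]
orientation: [0.241, 3.126, -0.004]
force: [1.6, -0.9, -0.1]
opening: 0.0522
[ 0.48173897 -0.1780043   0.06230561] 5.3333 [ 0.45763696 -0.57534724 -0.82768256] [-0.05478339  0.02016613 -0.01455791] 0.05223612117760091
```

View pics/w3.png

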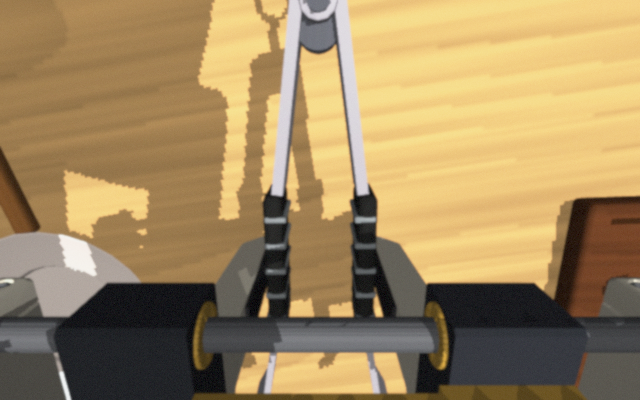

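Held at 52 mm and level; the hinge is still at about (320,45). I'll carry it over the roll at the same yaw.

```bash
python3 -m jog '[[[0,0,0,0,0,-3,5.2],[0,0,0,0,0,-3.5,5.2],[0,0,0,0.1,1.8,-3,5.2],[0,0,0,0.15,2.8,-2,5.2],[0,0,0,0.15,3.4,-2,5.2]]]' 20
python3 -m jog '[[[0,0,0,0.15,3.5,-1.5,5.2],[0,0,0,0.15,3.6,-0.6,5.2],[0,0,0,0.15,3.6,0,5.2],[0,0,0,0.15,3.6,0,5.2],[0,0,0,0.15,3.6,0,5.2]]]' 20
python3 -m jog '[[[0,0,0,0.15,3.6,0,5.2],[0,0,0,0.15,3.6,0,5.2],[0,0,0,0.15,3.6,0,5.2],[0,0,0,0.15,3.6,0,5.2],[0,0,0,0.15,3.5,0,5.2]]]' 20
python3 -m jog '[[[0,0,0,0.1,3,0,5.2],[0,0,0,0,2.4,0,5.2],[0,0,0,0,0,0,5.2]]]' 20
python3 - <<'E'
from h import *
p=robot.read_camera("wrist"); save(p,"w4.png"); s=robot.read_state(); print(s["tool_pos"],s["t"],s["opening"])
M=R.from_rotvec(s["orientation"]).as_matrix(); print("yaw",np.degrees(np.arctan2(-M[1,0],-M[0,0])))
for n in ["roll_center","finger_roll_center"]:
    for r in robot.pinpoint(p,n)[:2]: print(n,round(r["confidence"],2),np.round(r["point"]),np.round(at(p,r["point"],Z[n]),4))
    for r in robot.masks_of(p,n)[:1]:
        v,c=np.nonzero(r["pixels"]); print(n,r["confidence"],c.min(),c.max(),v.min(),v.max(),r["point"],at(p,r["point"],Z[n]))
E
```

```text
t: 5.75
tool_pos: [0.4874, -0.0975, 0.1948]
orientation: [0.246, 3.132, -0.001]
force: [1.0, 0.8, -2.0]
opening: 0.0525
t: 6.17
tool_pos: [0.5071, 0.0826, 0.2141]
orientation: [-0.242, -3.131, 0.0]
force: [0.6, -0.7, -0.3]
opening: 0.0522
t: 6.58
tool_pos: [0.527, 0.2607, 0.2135]
orientation: [-0.241, -3.131, 0.001]
force: [0.4, 0.4, -0.2]
opening: 0.0519
t: 6.83
tool_pos: [0.5339, 0.3164, 0.213]
orientation: [-0.236, -3.13, -0.001]
force: [0.1, -0.4, -0.9]
opening: 0.0521
[0.53404005 0.31418324 0.21296172] 6.8833 0.0522282099314658
yaw -8.652503590909925
roll_center 0.87 [315. 267.] [0.6348 0.2958 0.041 ]
roll_center 0.48 [ 94. 273.] [0.6052 0.05   0.041 ]
roll_center 0.57 291 342 242 293 [318.4, 267.0] [0.6358684  0.29928838 0.041     ]
finger_roll_center 0.57 [208. 265.] [0.6163 0.177  0.038 ]
finger_roll_center 0.74 187 234 216 283 [210.4, 247.9] [0.59632416 0.18487639 0.038     ]
```

View pics/w4.png

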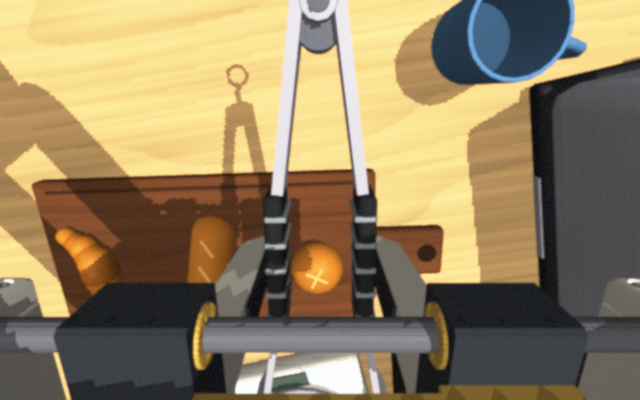

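The roll shows between the tongs' arms at about (317,267), slightly left of the tool's centre line at column 321. I'll work out the offset in the tool frame.

Run:
```python
from h import *
for i in range(3):
    p=robot.read_camera("wrist"); s=robot.read_state(); M=R.from_rotvec(s["orientation"]).as_matrix()
    E=np.array(p["extrinsics"])
    rel=lambda w:(M.T@(np.array(w)-s["tool_pos"])*1000).round(1)
    r=max(robot.masks_of(p,"roll_center"),key=lambda r:r["confidence"]); c,_=cv2.minEnclosingCircle(np.argwhere(r["pixels"])[:,::-1].astype(np.int32))
    print(p["cx"],p["cy"],round(p["fx"]),np.round(c,1),at(p,c,.041).round(4),"roll rel",rel(at(p,c,.041)),"cam rel",rel(E[:3,3]),(M.T@E[:3,:3]).round(3)[1],"tcp",s["tool_pos"].round(4) if hasattr(s["tool_pos"],"round") else s["tool_pos"])
    # grips at tool depth: columns 277/365 row 230; hinge col 320 row 10
    z=s["tool_pos"][2]+.018
    print("grips",rel(at(p,(277,230),z)),rel(at(p,(365,230),z)),"hinge",rel(at(p,(319.5,8),z)),"fingers",rel(at(p,(264,240),z)),rel(at(p,(378,240),z)))
print(s["t"])
```

```text
320.34594694278513 196.39172147991815 339 [321.8 265.5] [0.6365 0.2973 0.041 ] roll rel [-102.4    2.1  173.4] cam rel [  82.8    0.3 -165.9] [ 1. -0. -0.] tcp [0.5351 0.3111 0.2144]
grips [ 20.7 -20.  -18. ] [ 20.7  21.4 -18. ] hinge [114.   0. -18.] fingers [ 15.6 -26.4 -18. ] [ 15.6  27.8 -18. ]
320.34594694278513 196.39172147991815 339 [321.1 264.9] [0.6363 0.2966 0.041 ] roll rel [-102.1    1.1  173.8] cam rel [  82.7    0.2 -166. ] [ 1.  0. -0.] tcp [0.5353 0.3113 0.2148]
grips [ 20.6 -20.2 -18. ] [ 20.6  21.2 -18. ] hinge [ 1.139e+02 -1.000e-01 -1.800e+01] fingers [ 15.4 -26.6 -18. ] [ 15.4  27.6 -18. ]
320.34594694278513 196.39172147991815 339 [320.6 264.6] [0.6361 0.2964 0.041 ] roll rel [-101.9    0.5  173.9] cam rel [ 8.260e+01  1.000e-01 -1.661e+02] [ 1.  0. -0.] tcp [0.5353 0.3116 0.2149]
grips [ 20.4 -20.2 -18. ] [ 20.4  21.2 -18. ] hinge [ 1.139e+02 -1.000e-01 -1.800e+01] fingers [ 15.3 -26.6 -18. ] [ 15.3  27.6 -18. ]
7.3333
```

```bash
python3 -m jog '[[[0,0,0,-0.2,0.05,3,5.4],[0,0,0,0,0,3.5,5.4],[0,0,0,0,0,3.5,5.4],[0,0,0,0,0,2.2,5.4],[0,0,0,0,0,1,5.4]]]' 20
python3 -m jog '[[[0,0,0,0,0,0,5.4],[0,0,0,0,0,0,5.4],[0,0,0,0,0,0,5.4]]]' 20
python3 - <<'E'
from h import *
a=robot.read_camera("scene"); b=robot.read_camera("top"); s=robot.read_state()
print(s["tool_pos"],s["t"],s["opening"],s["force"])
A=cv2.resize(a["img"][180:280,320:450],None,fx=4,fy=4); B=cv2.resize(b["img"][130:230,180:310],None,fx=4,fy=4)
cv2.imwrite("pics/v5.png",np.hstack([A,B])[:,:,::-1][:, :1040])
im=cv2.imread("pics/v5.png"); cv2.imwrite("pics/v5.png",cv2.resize(im,(800,308)))
E
```

```text
t: 7.8
tool_pos: [0.5345, 0.311, 0.078]
orientation: [-0.242, -3.127, 0.005]
force: [0.9, -0.1, -0.7]
opening: 0.0545
t: 8.05
tool_pos: [0.5387, 0.3132, 0.0852]
orientation: [0.242, 3.129, 0.003]
force: [0.4, -0.1, -0.2]
opening: 0.0541
[0.53882416 0.31330853 0.08539883] 8.15 0.05459589756344358 [ 0.18552145  0.04807737 -1.48318762]
```

View pics/v5.png

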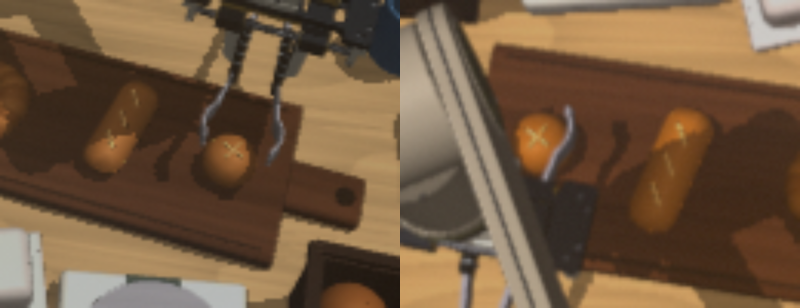

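Scene crop: the two cups end at (205,135) and (270,155), with the roll at (228,160). I'll check numerically that the line ahead of the tongs meets the roll.

Run:
```python
from h import *
p=robot.read_camera("scene"); s=robot.read_state()
f=lambda u,v:(320+u*1.3/4,180+v*1.3/4)
z=s["tool_pos"][2]+.010
M=R.from_rotvec(s["orientation"]).as_matrix()
e=(at(p,f(205,137),z)+at(p,f(270,157),z))/2
rel=lambda w:(M.T@(np.array(w)-s["tool_pos"])*1000).round(1)
print("ends mid rel",rel(e),rel(at(p,f(205,137),z)),rel(at(p,f(270,157),z)))
r=max(robot.masks_of(p,"roll_center"),key=lambda r:r["confidence"]); c,rad=cv2.minEnclosingCircle(np.argwhere(r["pixels"])[:,::-1].astype(np.int32))
print(c,rad,at(p,c,.041),"roll",rel(at(p,c,.041)),rel([.6363,.2967,.041]),s["tool_pos"])
```

```text
ends mid rel [-118.4    4.2   -9.6] [-118.2  -29.9   -9.7] [-118.7   38.3   -9.6]
(394.5, 231.5) 8.860122680664062 [0.64005159 0.29876024 0.041     ] roll [-102.4    1.2   44.4] [-99.   -1.4  44.3] [0.5385787  0.31320819 0.08504177]
```

```bash
python3 -m jog '[[[0,0,0,0,-0.1,1.5,5.4],[0,0,0,0,0,1.5,5.4],[0,0,0,0,0,1.4,5.4],[0,0,0,0,0,0.7,5.4],[0,0,0,0,0,0.4,5.4]]]' 20
python3 -m jog '[[[0,0,0,0,0,0,5.4],[0,0,0,0,0,0,5.4],[0,0,0,0,0,0,5.4]]]' 20
python3 - <<'E'
from h import *
a=robot.read_camera("scene"); s=robot.read_state()
M=R.from_rotvec(s["orientation"]).as_matrix()
print(s["tool_pos"],s["t"],s["opening"],s["force"],M[:,2].round(3))
save({"img":cv2.resize(a["img"][190:270,340:450],None,fx=6,fy=6,interpolation=cv2.INTER_CUBIC)},"v6.png")
E
```

```text
t: 8.67
tool_pos: [0.5361, 0.3112, 0.0262]
orientation: [-0.242, -3.13, 0.002]
force: [0.6, -0.1, -1.4]
opening: 0.0543
t: 8.92
tool_pos: [0.5377, 0.3119, 0.0286]
orientation: [0.242, 3.131, 0.001]
force: [-0.4, 0.4, -0.3]
opening: 0.0543
[0.53771997 0.31196107 0.02873476] 8.9667 0.05403635468093921 [ 0.1683603   0.28915637 -0.44528372] [ 0.002  0.001 -1.   ]
```

View pics/v6.png

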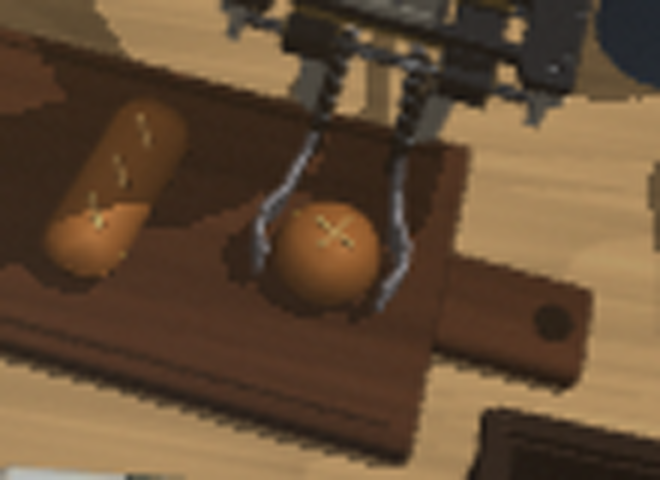

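The cups straddle the roll evenly at (262,250) and (395,270), with the roll at (327,252). Closing.

```bash
python3 -m jog '[[[0,0,0,0,0,0,5.0],[0,0,0,0,0,0,4.7],[0,0,0,0,0,0,4.5],[0,0,0,0,0,0,4.3],[0,0,0,0,0,0,4.0]]]' 26
python3 -m jog '[[[0,0,0,0,0,0,3.5],[0,0,0,0,0,0,3.5],[0,0,0,0,0,0,3.5],[0,0,0,0,0,0,3.5],[0,0,0,0,0,0,3.5]]]' 26
python3 -m jog '[[[0,0,0,0,0,-0.4,3.5],[0,0,0,0,0,-0.6,3.5],[0,0,0,0,0,-1,3.5],[0,0,0,0,0,-1,3.5],[0,0,0,0,0,0,3.5]]]' 26
python3 - <<'E'
from h import *
a=robot.read_camera("scene"); s=robot.read_state()
M=R.from_rotvec(s["orientation"]).as_matrix()
print(s["tool_pos"],s["t"],s["opening"],s["force"],s["wrist_torque"],M[:,2].round(3))
save({"img":cv2.resize(a["img"][190:270,340:450],None,fx=6,fy=6,interpolation=cv2.INTER_CUBIC)},"v7.png")
E
```

```text
t: 9.38
tool_pos: [0.5371, 0.3116, 0.0279]
orientation: [0.242, 3.132, 0.0]
force: [0.5, 0.4, -0.7]
opening: 0.0455
t: 9.8
tool_pos: [0.5371, 0.3116, 0.0277]
orientation: [0.242, 3.132, 0.0]
force: [0.1, -0.5, -0.9]
opening: 0.0452
t: 10.22
tool_pos: [0.5388, 0.3124, 0.0612]
orientation: [0.241, 3.128, 0.004]
force: [0.4, 0.8, -1.3]
opening: 0.0453
[0.53854684 0.31227171 0.06018025] 10.2667 0.045343403219487724 [-0.38215628  0.36892968 -2.00018554] [ 0.03208211  0.0440014  -0.00172633] [ 0.004  0.002 -1.   ]
```

View pics/v7.png

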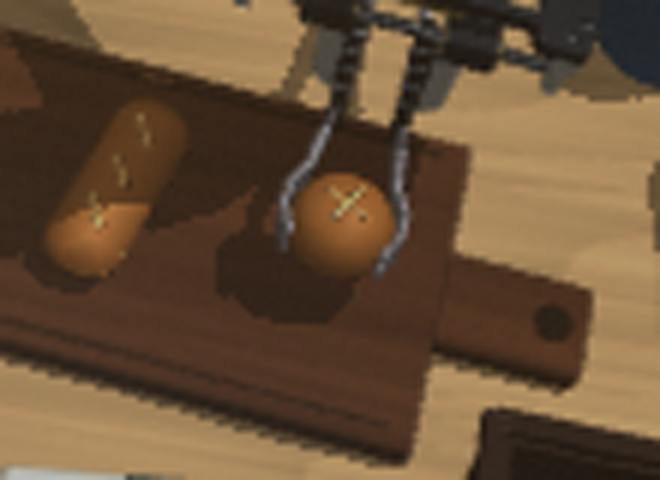

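The roll is off the board: it sits between the cups at (343,222) with its shadow separated below. Now I'll lift and carry it to the plate.

```bash
python3 -m jog '[[[0,0,0,0,0,-1.5,3.5],[0,0,0,0,0,-2.5,3.5],[0,0,0,0,0,-2.5,3.5],[0,0,0,0,-1,-2,3.5],[0,0,0,0,-2,-1,3.5]]]' 26
python3 -m jog '[[[0,0,0,0,-3,-0.5,3.5],[0,0,0,0,-3,0,3.5],[0,0,0,0,-3,0,3.5],[0,0,0,0,-3,0,3.5],[0,0,0,0,-3,0,3.5]]]' 26
python3 -m jog '[[[0,0,0,0,-3,0,3.5],[0,0,0,0,-3,0,3.5],[0,0,0,0,-3,0,3.5],[0,0,0,0,-3,0,3.5],[0,0,0,0,-3,0,3.5]]]' 26
python3 -m jog '[[[0,0,0,0,-3,0,3.5],[0,0,0,0,-3,0,3.5],[0,0,0,0,-3,0,3.5],[0,0,0,0,-3,0,3.5],[0,0,0,0,-3,0,3.5]]]' 26
```

```text
t: 10.68
tool_pos: [0.5337, 0.2838, 0.1562]
orientation: [0.239, 3.128, 0.005]
force: [-0.0, 0.6, -1.1]
opening: 0.045
t: 11.1
tool_pos: [0.5088, 0.1324, 0.1576]
orientation: [0.241, 3.132, -0.0]
force: [0.3, 0.3, -1.0]
opening: 0.0449
t: 11.52
tool_pos: [0.4858, -0.0159, 0.1577]
orientation: [0.242, 3.132, -0.0]
force: [0.7, -1.1, -1.8]
opening: 0.0451
t: 11.93
tool_pos: [0.4628, -0.1642, 0.1577]
orientation: [0.242, 3.132, -0.0]
force: [-0.3, 0.5, -1.6]
opening: 0.0451
```

```bash
python3 -m jog '[[[0,0,0,0,-3,0,3.5],[0,0,0,0,-3,0,3.5],[0,0,0,0,-3,0,3.5],[0,0,0,0,-3,0,3.5],[0,0,0,0,-3,0,3.5]]]' 26
python3 -m jog '[[[0,0,0,0,-2.5,0,3.5],[0,0,0,0,-1.7,0,3.5],[0,0,0,0,-1,0,3.5],[0,0,0,0,0,0,3.5],[0,0,0,0,0,0,3.5]]]' 26
python3 - <<'E'
from h import *
a=robot.read_camera("scene"); s=robot.read_state()
M=R.from_rotvec(s["orientation"]).as_matrix()
print(s["tool_pos"],s["t"],s["opening"],s["force"],np.degrees(np.arctan2(-M[1,0],-M[0,0])))
z=s["tool_pos"][2]+.013
for r in robot.pinpoint(a,"roll_center"): print("roll",r["confidence"],r["point"],at(a,r["point"],z))
for r in robot.masks_of(a,"roll_center")[:2]: print("rollmask",r["confidence"],r["point"],at(a,r["point"],z))
t=robot.read_camera("top"); w=robot.read_camera("wrist")
for n,p in (("scene",a),("top",t),("wrist",w)):
    for r in robot.pinpoint(p,"plate")[:1]: print(n,"plate",r["confidence"],r["point"],at(p,r["point"],0))
    for r in robot.masks_of(p,"plate")[:1]:
        pts=np.argwhere(r["pixels"])[:,::-1].astype(np.int32); h=cv2.convexHull(pts); e=cv2.fitEllipse(h); print(n,"ell",e,at(p,e[0],.012))
save(w,"w8.png"); save(a,"v8.png")
E
```

```text
t: 12.35
tool_pos: [0.4397, -0.3124, 0.1576]
orientation: [0.242, 3.132, -0.0]
force: [0.8, 1.4, -1.0]
opening: 0.0451
t: 12.77
tool_pos: [0.4322, -0.3619, 0.1574]
orientation: [-0.243, -3.132, -0.001]
force: [-0.3, 0.7, -1.6]
opening: 0.0453
[ 0.4324467  -0.36142573  0.15740799] 12.8167 0.045128425285917616 [ 0.19452066  1.46216548 -2.08866629] -8.81641137420544
roll 0.61 [198.3, 150.1] [ 0.52933792 -0.38237933  0.17040799]
rollmask 0.79 [198.3, 152.4] [ 0.53873598 -0.37896259  0.17040799]
rollmask 0.37 [262.5, 232.4] [ 0.78898712 -0.09351577  0.17040799]
scene plate 0.9 [209.8, 185.3] [ 0.55093962 -0.37486076  0.        ]
scene ell ((208.09420776367188, 180.06295776367188), (32.15709686279297, 42.7818489074707), 75.97787475585938) [ 0.53740913 -0.38322752  0.012     ]
top plate 0.71 [468.3, 223.5] [ 0.53559707 -0.38914741  0.        ]
top ell ((465.4233093261719, 220.03245544433594), (49.08506393432617, 50.00839614868164), 40.853515625) [ 0.54296813 -0.37761709  0.012     ]
wrist plate 0.95 [311.5, 272.6] [ 0.53283775 -0.38572335  0.        ]
wrist ell ((316.8547058105469, 269.08355712890625), (106.9115219116211, 158.08827209472656), 87.33158874511719) [ 0.52292264 -0.37824226  0.012     ]
```

View pics/v8.png

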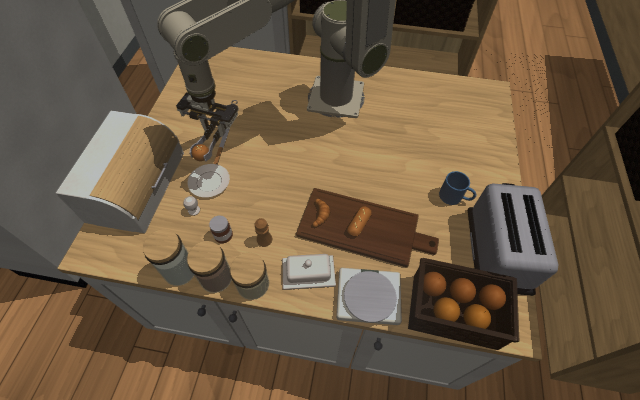

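The scene view shows the roll in the tongs above the plate, roll at (199,151) and plate at (208,181). The other two bakes haven't moved. Plate estimates cluster at about (0.533, −0.381) and the roll is at about (0.531, −0.377). I'll make a small correction and lower to a hand's breadth.

```bash
python3 -m jog '[[[0,0,0,-0.1,-0.2,0.7,3.5],[0,0,0,-0.1,-0.2,1.3,3.5],[0,0,0,0,0,1.5,3.5],[0,0,0,0,0,1.1,3.5],[0,0,0,0,0,0.6,3.5]]]' 26
python3 -m jog '[[[0,0,0,0,0,0,3.5],[0,0,0,0,0,0,3.5],[0,0,0,0,0,0,3.5],[0,0,0,0,0,0,3.5],[0,0,0,0,0,0,3.5]]]' 26
python3 - <<'E'
from h import *
a=robot.read_camera("scene"); s=robot.read_state()
M=R.from_rotvec(s["orientation"]).as_matrix(); tip=s["tool_pos"]-.1*M[:,0]
print(s["tool_pos"],"tips",tip,s["t"],s["opening"],s["force"],np.abs(s["dq"]).max())
z=s["tool_pos"][2]+.013
for r in robot.masks_of(a,"roll_center")[:1]:
    c,rad=cv2.minEnclosingCircle(np.argwhere(r["pixels"])[:,::-1].astype(np.int32)); print("roll",r["confidence"],c,rad,at(a,c,z))
for n in ["plate","butter_knife","finger_roll_center","croissant_center"]:
    for r in robot.pinpoint(a,n)[:1]: print(n,at(a,r["point"],Z[n]).round(3))
save({"img":cv2.resize(a["img"][100:220,150:290],None,fx=5,fy=5,interpolation=cv2.INTER_CUBIC)},"v9.png")
E
```

```text
t: 13.73
tool_pos: [0.4324, -0.3656, 0.1024]
orientation: [-0.242, -3.129, -0.004]
force: [-0.4, 0.8, -1.2]
opening: 0.045
t: 14.15
tool_pos: [0.4341, -0.3671, 0.1066]
orientation: [0.242, 3.131, -0.002]
force: [-0.8, 0.1, -1.0]
opening: 0.0452
[ 0.43406486 -0.36700206  0.10645043] tips [ 0.53288016 -0.38234883  0.10655864] 14.2 0.04538336212032378 [ 0.66152227 -0.30495295 -1.96450018] 0.0018775236849462584
roll 0.45 (202.36207580566406, 162.3275909423828) 8.778820037841797 [ 0.53962784 -0.3773722   0.11945043]
plate [0.586 0.046 0.   ]
butter_knife [ 0.374 -0.387  0.   ]
finger_roll_center [0.625 0.173 0.038]
croissant_center [0.601 0.053 0.038]
```

View pics/v9.png

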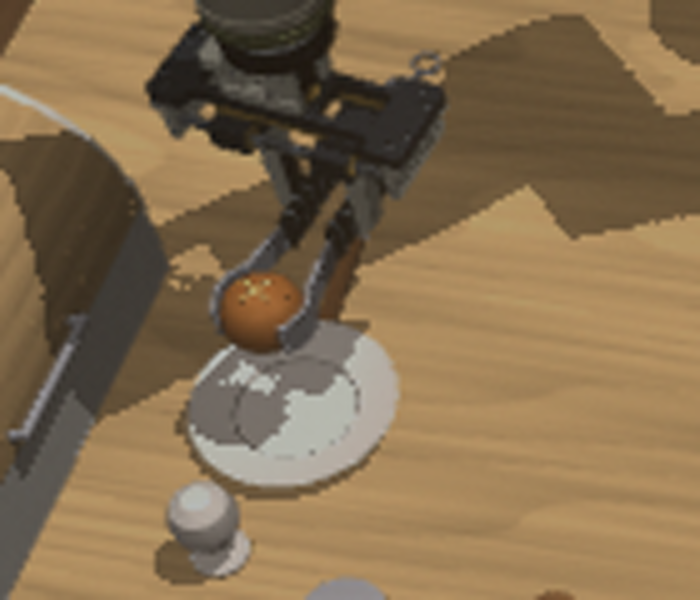

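```bash
python3 -c "
from plant import robot
s=robot.read_state(); print(s['t'],s['opening'],s['force']); print(robot.close_job())"
```

```text
14.45 0.045355959905387926 [ 0.31932541  0.77259317 -1.13788753]
the job is handed in; nothing more can be done
None
```

I picked up the tongs by their grips, closed the tips on the round roll and lifted it off the board. It is now held still in the tongs above the plate, and I handed the job in at 14.45 s.

**Last checks:**
- **Roll position:** the roll is about 5 mm from the plate's centre, with its underside roughly 10 cm above the counter.
- **Grip:** the opening is steady at 45 mm with a 26 N grip, slightly wider than the 44 mm given for the tongs closed on the roll. The joints are at rest.
- **Other things:** the last pictures show the finger roll, croissant, butter knife, plate and egg cup where they were. I re-measured only the two bakes and the knife, and they agreed with the start to within about 1 cm.

**Checks that disagreed:**
- **Plate centre:** with the plate partly hidden by the tongs, the estimates spread by up to about 3 cm between cameras. I used about (0.533, −0.382), close to the unobstructed first views.
- **Final plate detection:** this clearly misfired, placing the plate on the bread board at (0.586, 0.046). I ignored it and went by the picture instead.

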